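# Check the split-field clarity viewer with the long reference rod

## Robot

A 7-joint arm with a two-finger parallel gripper is mounted at the origin on the work surface; the furniture and walls round the work are solid. World frame = base frame: x ahead of the robot, y to its left, z up, the work surface at z = 0. Lengths are in mm, angles in rad, forces in N, time in s.
With the tool pointing down it reaches from about 425 to 875 mm from the base axis. Payload 4.7 kg.
Tool frame: the origin (TCP) lies on the centre line of the jaws, within the pads' length; the fingertips stand 19 mm ahead of it and the grasp point (between the pads) is the TCP; z points along the fingers, y is the direction in which the jaws open and shut (so a half turn about z gives the same grasp; the last joint's range is limited). The gripper opens to 87 mm and grips with 3 to 60 N. Pads are 19 mm wide; open, the fingers measure 117 mm over their backs; the gripper's body (75 mm by 190 mm) begins 51 mm behind the grasp point.
Start: joints at [1.313, 0.321, -0.07, 1.45, 0.023, 1.371, -0.057], TCP at [174.482, -626.163, 241.587] pointing down, gripper open.
Joint ranges: [-2.86, 2.86], [-0.3, 2.09], [-1.38, 1.24], [0.06, 2.45], [-1.56, 4.7], [0.09, 2.05], [-2.69, 2.69]. Speed limits (rad/s): [2.57, 2.57, 3.14, 3.14, 3.14, 3.14, 3.14].

## Interface

Orientations are given as [roll, pitch, yaw] about the fixed x, y, z axes, in that order (R = Rz(yaw) Ry(pitch) Rx(roll)).
In Python, from station import robot, imaging gives the robot as it stands.
- The arm moves only by the tool play_rows, never from a script. Its argument "plan" is a list that holds one entry, the list of rows, each a list of 5 numbers: the shift along the tool's x, y, z in mm, then the turn about the tool's z in rad, then the finger opening in mm, from 0 to 87. In form: [[[x, y, z, turn, fingers], ...]]. A call has 1 to 12 rows; each row shifts and turns the commanded pose from where the row before left it, along the tool's axes as they then stand; what a row does not reach is not made up. A row lasts 1/10 s, in which the tool goes at most 50 mm and 8.59 degrees, less where a joint would pass 70% of its speed; a pose out of reach is approached as far as the arm can. A call with a gripper value outside its range is refused whole. The fingers move at their own pace and stop on an object; "squeeze" is the grip in N (left out, the last holds). Time passes only in rows, so rows that do not move let the fingers close. It gives the time, the measured TCP pose, the force and the opening at its end, in the units of the state.
- robot.observe(): the state, without advancing time (a new reading comes with each control period).
- imaging.camera(name): name is "scene" or "top"; returns a dict with "img" (384x512x3 uint8, red, green, blue), "mtx" (3x3 intrinsics, pixels), "dist" ([k1, k2, p1, p2, k3] as OpenCV has them; the pictures are not rectified), "R" (3x3) and "t" (3): a world point X has camera coordinates R X + t. Camera axes: x right, y down, z forward; pixel columns grow to the right and rows downward; lengths in mm; the calibration is good to about 2 mm. A picture is of the moment at which its call begins. There is no depth.
- robot.sign_off(): hands the job in, once; it reports no verdict.
The state is a dict: "t": time; "q": joint angles; "qvel": joint speeds; "joint_torque": joint torques, N m; "tcp_pos": TCP position; "tool_rot": TCP orientation; "wrist_force": force on the tool from outside, world axes, zero at the start; "torque": the same for the moment, N m; "grip_width": opening from 0.0 (shut) to 1.0 (fully open).
Only numpy, scipy, OpenCV 4.12 (cv2) and the standard library are available. Lean on these libraries where they do the work, as an engineer would, in place of code of your own. Each camera call takes 0.05 s, during which the arm holds its last target.

## Task

The clarity viewer is to be checked before the day's samples: take the longer of the two check rods out of the sloping stand, stand it upright in the round holder cup in front of the viewer's lit window, right down on the cup's floor, and let go of it. Then slide the viewer's sprung shutter by its knob to half of its travel, so that the blade's edge stands behind the middle of the rod, and keep holding it there: the spring shuts it when let go, so the program finishes while the gripper still holds the shutter at half. Leave the short rod in the stand and everything else where it is.

Things in the scene. Friction and masses are not known exactly. Their poses are not given: they have to be found in the camera images.
- long_rod_mid (a point): Centre of the long check rod: opal, round, 16 mm thick, 140 mm long, loose, about 50 g; flat foot with 4 mm chamfer; the top 26 mm is a ribbed grey cap 20 mm wide. Point on the axis, 70 mm from each end (the cap's middle is 57 mm away along +z); z is the axis, foot to cap. It starts leaning 25 to 30 degrees in one of the stand's two bores, cap towards the robot's side.
- long_rod_foot (a point): Middle of the long rod's foot face; z runs up the rod's axis.
- short_rod_mid (a point): Centre of the short check rod, of the same look and thickness but only 110 mm long (this point is 55 mm from either end); it stands in the stand's other bore, 70 mm beside the long one, and stays there.
- stand: Sloping white stand, about 105 x 150 x 83 mm, fixed; origin under its middle on the table, -x is its low front, facing the robot. Two blind round bores, 18 mm wide, 40 mm deep, at y = -35 and +35 mm, lean 25 degrees towards -x; a rod is drawn out along its own axis.
- well_floor (a point): Middle of the floor of the viewer's round holder cup (34 mm deep, 19 mm wide inside, mouth widened, outside up to 41 mm). x points to the lit window, y the way the shutter opens, z up. The viewer is fixed; its lamp housing starts 35 mm in +x of the cup's axis and is 80 mm higher than this point, guide rod posts 101 mm, knob 138 mm. The window (46 x 40 mm) is centred on the cup.
- well_mouth (a point): Centre of the holder cup's mouth, 34 mm above its floor.
- shutter_knob (a point): Point on the axis of the shutter's upright round knob (black ribbed post 15 mm thick), 14 mm below its top and 25 mm above the carriage under it. Pinch or push it; it moves with the shutter along the viewer's y. z is up. Closed, it is 42 mm in +x and 20 mm in +y of the cup's axis, 124 mm above the cup's floor.
- shutter (a joint): Travel of the sprung shutter in m along the viewer's +y: 0 closed, 0.050 fully open. At half, 0.025, the dark blade's edge is behind the rod's axis and the carriage's pointer at the long middle mark of the scale. The spring pushes it shut with 3.6 N at 0, 8.1 N at half, 12.6 N at full travel.
- cup_a_mid (a point): Closed specimen cup, 68 mm wide and 62 mm high, fixed, to the right of the viewer; its centre. A bystander.
- cup_b_mid (a point): Another closed specimen cup like it, beside it, fixed; its centre. A bystander.
- marker_mid (a point): Capped marker pen, 152 mm long, 16 mm thick, lying loose in front of the stand; its centre, about 10 mm above the table. A bystander.
There are look-alikes about, which are no part of the job. What is shaped like the part that bears long_rod_mid but black, green or red is not meant.

How it is judged (in metres and radians):
On the way, in this order (a step that is already met when the one before it is completed fails the run):
1. the long rod stands on the floor of the holder cup, let go (z of long_rod_foot in the frame of well_floor below 0.004 m and horizontal distance between long_rod_foot and well_floor below 0.005 m and angle between long_rod_mid's own z axis and vertical below 0.12 rad and contact force between long_rod and the fingers below 0.1 N and value of joint shutter below 0.006 m), for 0.3 s.
2. the gripper holds the shutter at half travel (value of joint shutter between 0.021 and 0.029 m and velocity of joint shutter between -0.01 and 0.01 m/s and contact force between the fingers and shutter above 3 N), for 0.5 s.
At the end, for the whole second after the job is handed in: The fingers still hold the shutter (3 N or more) at rest at 25 mm within 4 mm; the long rod stands free in the cup, untouched by robot and shutter: foot within 4 mm of the floor and 5 mm of the axis, upright within 0.12 rad; the short rod is within 15 mm of its start (all of step 2 and z of long_rod_foot in the frame of well_floor below 0.004 m and horizontal distance between long_rod_foot and well_floor below 0.005 m and angle between long_rod_mid's own z axis and vertical below 0.12 rad and contact force between long_rod and the arm below 0.1 N and contact force between long_rod and the fingers below 0.1 N and contact force between long_rod and shutter below 0.2 N and distance of short_rod_mid from where it was at the start of the episode below 0.015 m); the arm keeps its last pose, push and grip.
It fails at once if the short rod is pulled out of the stand or knocked over (distance of short_rod_mid from where it was at the start of the episode above 0.02 m).
It fails at once if the marker is pushed aside (distance of marker_mid from where it was at the start of the episode above 0.025 m).
It fails at once if the shutter is opened before the rod stands in the holder cup (value of joint shutter above 0.012 m and not (z of long_rod_foot in the frame of well_floor below 0.004 m and horizontal distance between long_rod_foot and well_floor below 0.005 m and angle between long_rod_mid's own z axis and vertical below 0.12 rad)).
It also fails if it takes over 61 s, if anything falls off the work surface, if the arm or the gripper's body presses on something with over 40 N, if the wrist force passes 120 N, or if a joint passes its speed limit or range.

## Working session

There is one attempt and no reset: what is moved stays moved. The work goes in short steps, Python scripts to look and compute and a tool call to move; the robot and the scene stay as the last step left them, time stands still between calls to the robot, and variables do not carry over. Pictures are saved under pics/ and viewed, and the job is handed in when it is done.

Besides the shell and the picture viewer there is one more tool, called after "Emit:" as name(argument=value, ...) on one line, values as JSON. play_rows: Moves the arm, as the interface text tells. Its arguments: {"type":"object","properties":{"plan":{"type":"array","items":{"type":"array","items":{"type":"array","items":{"type":"number"}}}},"squeeze":{"type":"number"}},"required":["plan"]}

```bash
ls; mkdir -p pics; python3 - <<'E'
from station import robot, imaging
import cv2
s=robot.observe()
print(s)
for n in("scene","top"):
    c=imaging.camera(n)
    cv2.imwrite(f"pics/{n}0.png",cv2.resize(c["img"][:,:,::-1],None,fx=1.5,fy=1.5,interpolation=cv2.INTER_CUBIC))
    print(n,c["mtx"],c["dist"],c["R"],c["t"],-c["R"].T@c["t"])
E
```

```text
pics
{'t': 0.0, 'q': array([ 1.31308559,  0.32182671, -0.07008399,  1.45170107,  0.02259454,
        1.37084577, -0.05686385]), 'qvel': array([-8.10722687e-04,  2.49746589e-03, -8.09126864e-04, -3.42906323e-04,
       -2.27103806e-04,  1.17197291e-03, -1.59337997e-05]), 'joint_torque': array([ 8.35619267e-04, -4.91290784e+01, -4.03892091e-01, -3.12521982e+01,
       -6.40306226e-02,  4.37714683e-02,  1.86629445e-04]), 'tcp_pos': array([ 174.31610322, -625.62168515,  240.44601557]), 'tool_rot': array([-3.13960112e+00,  9.74188494e-05,  2.71876331e-01]), 'wrist_force': array([-0.76457298,  0.66331549, -0.68410614]), 'torque': array([-0.06456121, -0.00033073,  0.01678085]), 'grip_width': 0.995410386123877}
scene [[442.61287102   0.         255.72194999]
 [  0.         442.61287102 193.76547773]
 [  0.           0.           1.        ]] [-0.04804023  0.          0.          0.          0.        ] [[-0.6531956  -0.75697069 -0.0181902 ]
 [-0.33353739  0.30921285 -0.8905842 ]
 [ 0.67977079 -0.57565856 -0.4544545 ]] [ 413.93818418  233.25727365 1295.56194892] [-532.50254184  987.01426034  804.03882514]
top [[378.11324611   0.         254.45157265]
 [  0.         378.11324611 188.20821646]
 [  0.           0.           1.        ]] [-0.05223496  0.          0.          0.          0.        ] [[ 0.02425552 -0.99957083 -0.01642643]
 [-0.99515278 -0.02257539 -0.09571471]
 [ 0.0953028   0.01866841 -0.99527326]] [ 110.33257977  512.73379183 1254.23989606] [ 388.03971118   98.44572419 1299.19996853]
```

View pics/scene0.png

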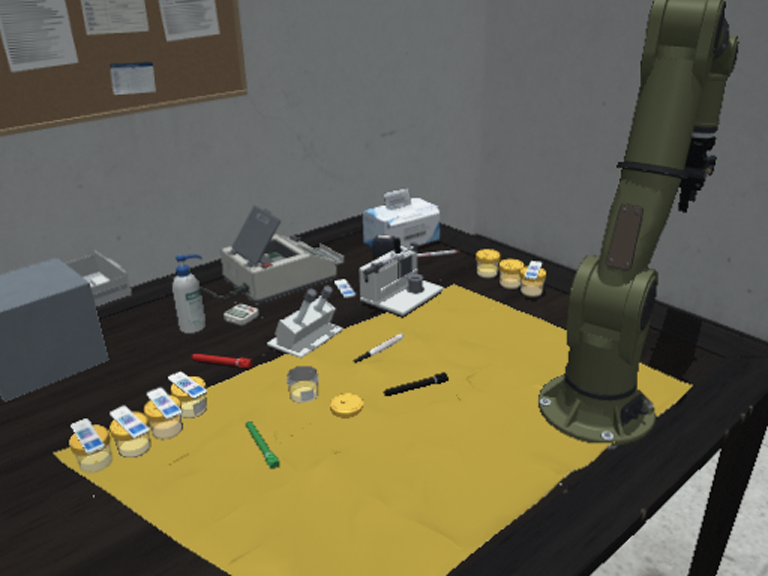

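View pics/top0.png

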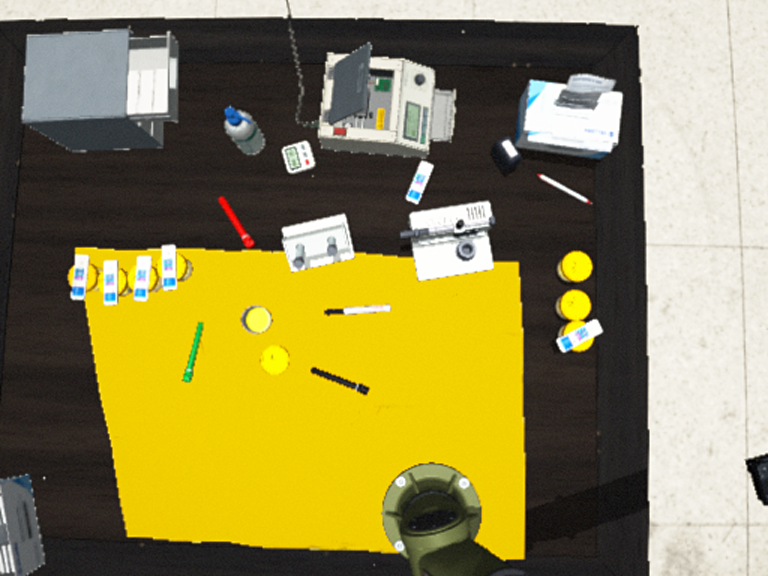

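The scene view shows the stand at about (310,325) and the viewer at (400,275) in the enlarged picture. The top view shows the stand at (318,243) and the viewer at (452,240), with the cup at (465,250). I'll zoom in on both.

```bash
python3 - <<'E'
from station import imaging
import cv2
b={"scene":[(175,185,65,60),(235,150,70,65)],"top":[(180,135,65,50),(262,128,75,62)]}
for n in b:
    im=imaging.camera(n)["img"][:,:,::-1]
    cv2.imwrite(f"pics/{n}_raw.png",im)
    t=[cv2.resize(im[y:y+h,x:x+w],(w*8,h*8),interpolation=cv2.INTER_CUBIC) for x,y,w,h in b[n]]
    for i,k in enumerate(t): cv2.imwrite(f"pics/{n}_z{i}.png",k)
E
```

```text
(no output)
```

View pics/scene_z0.png

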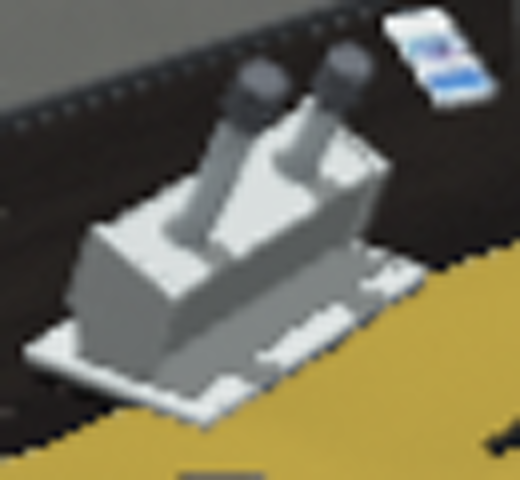

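View pics/scene_z1.png

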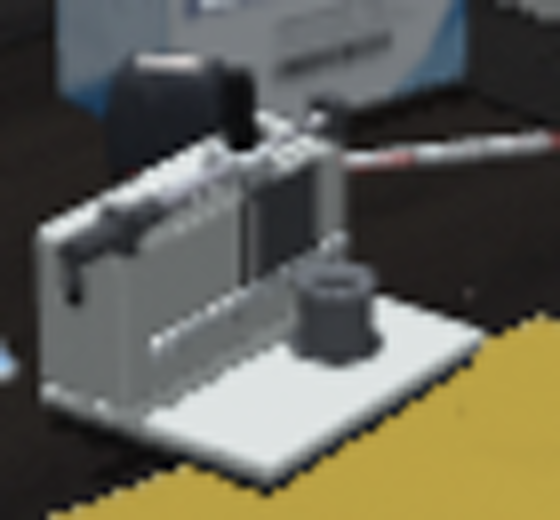

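View pics/top_z0.png

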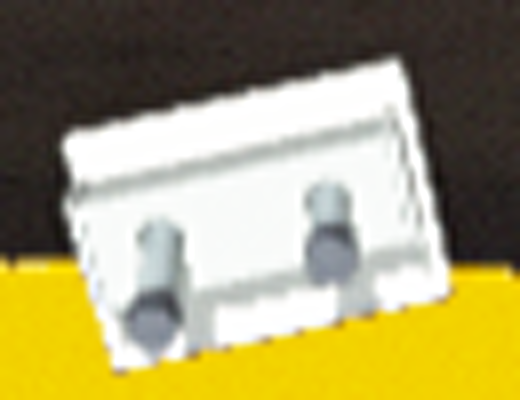

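View pics/top_z1.png

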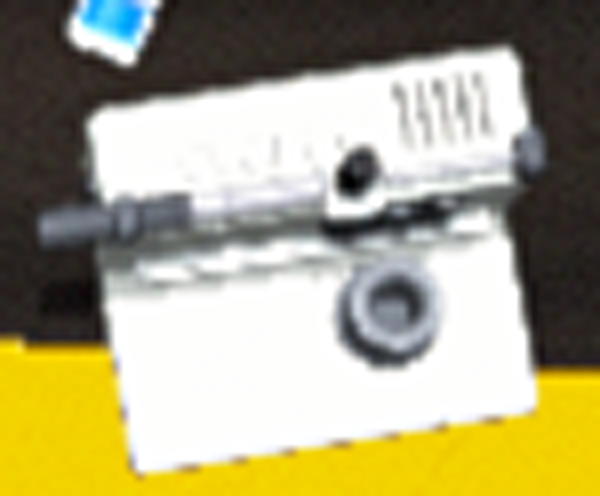

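The left (+y) rod stands out farther, so that is the long one. Its cap is at top-zoom (150,325) and scene-zoom (265,78), and the cup mouth is at top-zoom (390,305). Next I'll triangulate these points.

```bash
cat > h.py <<'E'
import numpy as np, cv2
from station import imaging
def cam(n): return imaging.camera(n)
def ray(c,px):
    p=cv2.undistortPoints(np.array([[px]],float),c["mtx"],c["dist"])[0,0]
    d=c["R"].T@np.array([p[0],p[1],1.]); o=-c["R"].T@c["t"]
    return o,d/np.linalg.norm(d)
def plane(c,px,z):
    o,d=ray(c,px); return o+d*(z-o[2])/d[2]
def tri(c1,p1,c2,p2):
    o1,d1=ray(c1,p1);o2,d2=ray(c2,p2)
    s=np.linalg.lstsq(np.c_[d1,-d2],o2-o1,rcond=None)[0]
    a=o1+d1*s[0];b=o2+d2*s[1]
    return (a+b)/2,np.linalg.norm(a-b)
def proj(c,X):
    return cv2.projectPoints(np.array(X,float).reshape(-1,3),cv2.Rodrigues(c["R"])[0],c["t"],c["mtx"],c["dist"])[0][:,0]
def z(off,p,s=8): return ((p[0]+.5)/s-.5+off[0],(p[1]+.5)/s-.5+off[1])
E
cat > m.py <<'E'
from h import *
np.set_printoptions(precision=1,suppress=True)
S=cam("scene");T=cam("top")
s0=(175,185);s1=(235,150);t0=(180,135);t1=(262,128)
P=lambda n,a,b:print(n,*tri(S,z(*a),T,z(*b)))
P("long cap top",(s0,(265,78)),(t0,(150,325)))
P("long entry",(s0,(190,228)),(t0,(160,237)))
P("short cap top",(s0,(350,63)),(t0,(332,254)))
P("short entry",(s0,(290,168)),(t0,(328,197)))
P("cup mouth",(s1,(337,280)),(t1,(391,305)))
P("knob top",(s1,(240,75)),(t1,(360,160)))
P("post R",(s1,(328,105)),(t1,(530,148)))
for n,p,h in [("stA",(62,135),6),("stB",(405,60),6),("stC",(450,298),6),("stD",(118,372),6)]:
    print(n,plane(T,z(t0,p),h))
for n,p,h in [("vFL",(140,472),8),("vFR",(535,410),8)]:
    print(n,plane(T,z(t1,p),h))
for n,p in [("vFL",(268,475)),("vFR",(478,338)),]: print(n,plane(S,z(s1,p),8))
for n,p in [("stD",(205,412)),("stC",(425,268)),("stA",(25,350))]: print(n,plane(S,z(s0,p),6))
E
python3 m.py
```

```text
long cap top [531.6 290.  161.9] 3.953572411104307
long entry [578.8 301.7  77.7] 3.654618379152315
short cap top [564.8 224.8 133.7] 3.3975410266775605
short entry [598.5 234.9  73.5] 0.8136112880967302
cup mouth [584.3 -62.9  61. ] 3.6594470877164484
knob top [623.8 -37.3 162.8] 3.2135066640334813
post R [ 639.  -108.9  121.8] 2.3068679636807734
stA [635.3 359.9   6. ]
stB [671.4 211.2   6. ]
stC [567.3 188.5   6. ]
stD [532.  331.1   6. ]
vFL [519.3  38.4   8. ]
vFR [ 549.9 -130.7    8. ]
vFL [533.5  25.9   8. ]
vFR [ 566.7 -145.2    8. ]
stD [551.5 317.3   6. ]
stC [584.4 175.5   6. ]
stA [645.8 346.9   6. ]
```

```bash
cat >> m.py <<'E'
print("corners tri")
P("vFL",(s1,(268,475)),(t1,(140,472)));P("vFR",(s1,(478,338)),(t1,(535,410)))
P("stD",(s0,(205,412)),(t0,(118,372)));P("stC",(s0,(425,268)),(t0,(450,298)));P("stA",(s0,(25,350)),(t0,(62,135)))
E
cat >> h.py <<'E'
def tl(d,yaw):  # world delta -> tool delta (tool down)
    c,s=np.cos(yaw),np.sin(yaw)
    return np.round([c*d[0]+s*d[1], s*d[0]-c*d[1], -d[2]],1)
E
python3 m.py|sed -n '/corn/,$p'; python3 -c "
from h import *
pts=[(174.5,-626.2,241.6),(480,-420,241.6),(545,0,241.6),(538,291,241.6),(538,291,190)]
for a,b in zip(pts,pts[1:]):print(b,tl(np.subtract(b,a),.245))"
```

```text
corners tri
vFL [518.3  39.1  19.1] 0.6054343288543327
vFR [ 548.8 -127.9   20.6] 1.508891605142808
stD [530.8 329.1  20.7] 1.5712452348591681
stC [565.9 188.1  18.8] 1.272795869806584
stA [632.2 356.3  16.4] 3.6453731354818175
(480, -420, 241.6) [ 346.4 -125.9   -0. ]
(545, 0, 241.6) [ 164.9 -391.7   -0. ]
(538, 291, 241.6) [  63.8 -284.    -0. ]
(538, 291, 190) [ 0.   0.  51.6]
```

```bash
python3 - <<'E'
from h import *
np.set_printoptions(precision=1,suppress=True)
S=cam("scene");T=cam("top")
f=lambda x,y:((x+.5)/1.5-.5,(y+.5)/1.5-.5)
for n,a,b in [("marker black end",(356,360),(327,312)),("marker white end",(402,337),(390,309)),("mat corner R far",(455,286),(519,262)),("mat R near",(691,385),(525,558)),("green tip",(249,425),(200,324)),("green cap",(275,463),(187,379)),("red cap",(246,363),(249,243)),("base", (597,405),(431,508)),("mat near L",(55,455),(75,248))]:
    print(n,*tri(S,f(*a),T,f(*b)))
E
```

```text
marker black end [441.3 245.9  12.6] 0.22041722373657863
marker white end [451.2 102.4   8.4] 1.1782476711396075
mat corner R far [ 566.6 -194.1   -2.8] 3.1282436308013435
mat R near [ -92.6 -208.3    7.1] 0.8887458808106772
green tip [406.  536.6   9.9] 2.1022898117677524
green cap [280.1 558.9  12.5] 3.129700003475764
red cap [595.7 431.4  11.9] 1.6513722426705308
base [ 5.4 -2.9  5.7] 13.724697604195319
mat near L [576.3 848.4   4.1] 5.367640861105333
```

Emit:
play_rows(plan=[[[0,0,0,0.027,60],[40,-14,0,0,60],[43,-16,0,0,60],[43,-16,0,0,60],[43,-16,0,0,60],[43,-16,0,0,60],[43,-16,0,0,60],[43,-16,0,0,60],[43,-15,0,0,60],[18,-43,0,0,60],[18,-44,0,0,60],[18,-44,0,0,60]]])

```text
t: 1.7
tcp_pos: [496.0, -280.1, 241.4]
tool_rot: [-3.142, -0.0, 0.244]
wrist_force: [-0.3, -0.5, 0.2]
grip_width: 0.689
```

Emit:
play_rows(plan=[[[15,-45,0,0,60],[15,-45,0,0,60],[15,-45,0,0,60],[15,-45,0,0,60],[15,-45,0,0,60],[15,-45,0,0,60],[15,-45,0,0,60],[15,-45,0,0,60],[15,-45,0,0,60],[15,-45,0,0,60],[15,-47,0,0,60],[14,-46,0,0,60]]])

```text
t: 2.9
tcp_pos: [537.9, 289.8, 241.8]
tool_rot: [3.141, -0.001, 0.243]
wrist_force: [1.5, -0.1, -0.0]
grip_width: 0.687
```

Emit:
play_rows(plan=[[[0,0,20,0,60],[0,0,10,0,60],[0,0,0,0,60]]])

```text
t: 3.2
tcp_pos: [537.3, 286.2, 209.5]
tool_rot: [3.14, 0.004, 0.243]
wrist_force: [-0.1, 0.0, 0.0]
grip_width: 0.691
```

```bash
python3 - <<'E'
from station import imaging
import cv2
for n,(x,y,w,h) in {"scene":(165,120,90,90),"top":(170,110,90,80)}.items():
    im=imaging.camera(n)["img"][:,:,::-1]
    cv2.imwrite(f"pics/{n}_a.png",cv2.resize(im[y:y+h,x:x+w],(w*6,h*6),interpolation=cv2.INTER_CUBIC))
E
```

```text
(no output)
```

View pics/scene_a.png

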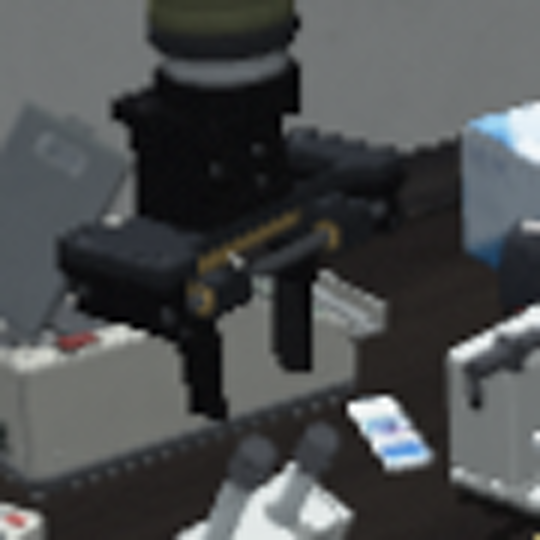

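View pics/top_a.png

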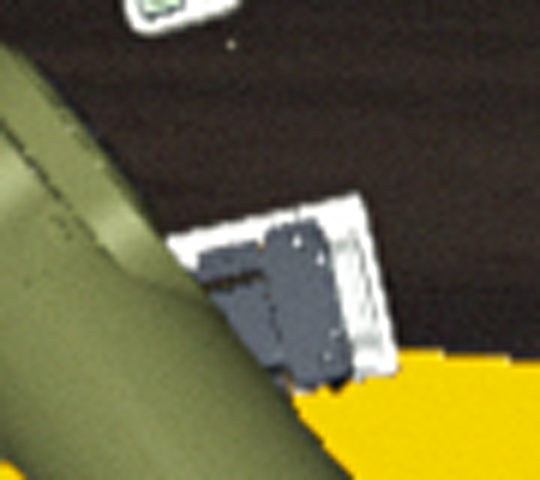

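The scene view shows the fingers straddling the long cap. The fingertips are at about (210,412) and (295,368), and the cap is at (252,460). I'll compare these with the projected positions.

```bash
python3 - <<'E'
from h import *
from station import robot
np.set_printoptions(precision=2,suppress=True)
o=robot.observe();print(o["tcp_pos"],o["tool_rot"],o["t"])
S=cam("scene")
p=np.array(o["tcp_pos"]); p[2]-=19
y=np.array([np.sin(.244),-np.cos(.244),0])
for k in (-37,-30,0,30,37): print(k,(proj(S,p+k*y)[0]-[165,120]+.5)*6-.5)
print("cap mid/top",(proj(S,[[537.7,291.6,151],[531.6,290,161.9]])-[165,120]+.5)*6-.5)
E
```

```text
[538.42 286.26 211.54] [3.14 0.   0.24] 3.3
-37 [202.73 415.92]
-30 [211.69 410.93]
0 [249.38 389.94]
30 [285.95 369.59]
37 [294.32 364.93]
cap mid/top [[247.32 462.98]
 [254.95 447.78]]
```

Emit:
play_rows(plan=[[[0,-5,0,0,46],[0,0,10,0,46],[0,0,15,0,46],[0,0,15,0,46],[0,0,12,0,46],[0,0,7,0,46],[0,0,0,0,46],[0,0,0,0,46]]])

```text
t: 4.15
tcp_pos: [536.6, 293.2, 152.6]
tool_rot: [-3.141, -0.0, 0.245]
wrist_force: [0.4, -0.1, 0.4]
grip_width: 0.53
```

```bash
python3 - <<'E'
from station import imaging
import cv2
for n,(x,y,w,h) in {"scene":(165,130,90,90)}.items():
    im=imaging.camera(n)["img"][:,:,::-1]
    cv2.imwrite(f"pics/{n}_b.png",cv2.resize(im[y:y+h,x:x+w],(w*6,h*6),interpolation=cv2.INTER_CUBIC))
E
```

```text
(no output)
```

View pics/scene_b.png

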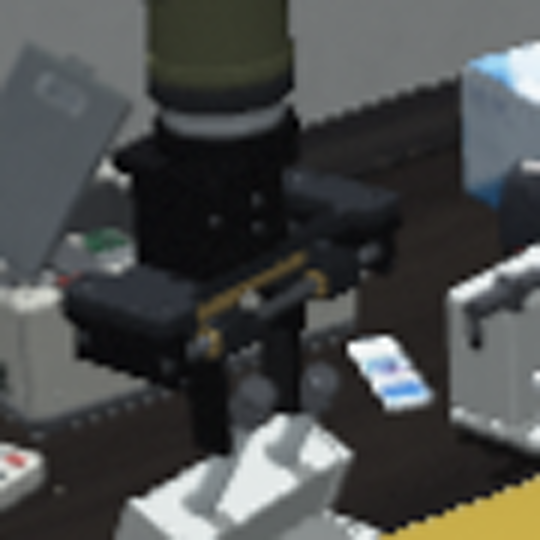

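The cap at (252,400) sits between the two fingers at (208,…) and (285,…), so I'll close.

Emit:
play_rows(plan=[[[0,0,0,0,15],[0,0,0,0,15],[0,0,0,0,15],[0,0,0,0,15],[0,0,0,0,15],[0,0,0,0,15]]], squeeze=20)

```text
t: 4.8
tcp_pos: [536.6, 292.7, 152.7]
tool_rot: [3.141, -0.0, 0.245]
wrist_force: [0.5, -0.9, 0.7]
grip_width: 0.223
```

```bash
cat > snap.py <<'E'
import sys,cv2
from station import imaging,robot
tag=sys.argv[1]; a=list(map(int,sys.argv[3:7])); n=sys.argv[2]
im=imaging.camera(n)["img"][:,:,::-1]; x,y,w,h=a; s=540//max(w,h)
cv2.imwrite(f"pics/{n}_{tag}.png",cv2.resize(im[y:y+h,x:x+w],(w*s,h*s),interpolation=cv2.INTER_CUBIC))
o=robot.observe(); print(s,o["tcp_pos"].round(1),o["tool_rot"].round(3),o["grip_width"]*87,o["wrist_force"].round(1))
E
python3 snap.py c scene 165 130 90 90
```

```text
6 [536.6 292.7 152.6] [ 3.141 -0.     0.245] 19.642176301916354 [ 0.6 -0.3  1.1]
```

View pics/scene_c.png

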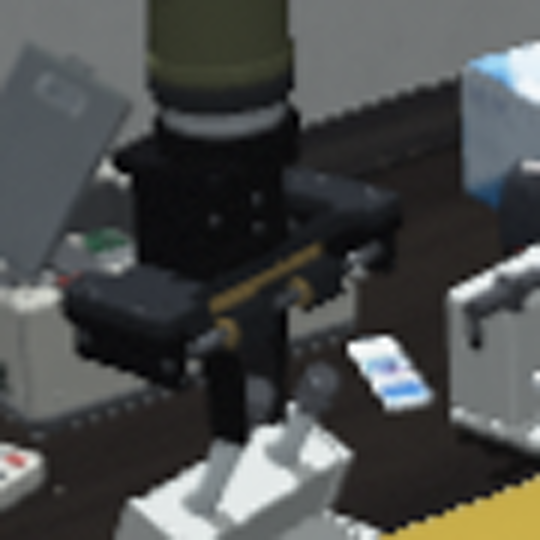

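Emit:
play_rows(plan=[[[-2,0,-4,0,15],[-4,0,-8,0,15],[-5,0,-10,0,15],[-5,0,-10,0,15],[-5,0,-10,0,15],[-5,0,-10,0,15],[-5,0,-10,0,15],[-3,0,-20,0,15],[0,0,-20,0,15],[0,0,-15,0,15],[0,0,0,0,15]]])

```text
t: 5.95
tcp_pos: [504.4, 285.5, 272.2]
tool_rot: [-3.141, -0.004, 0.245]
wrist_force: [-0.1, -0.4, -0.3]
grip_width: 0.223
```

```bash
python3 snap.py d scene 165 130 90 90
```

```text
6 [503.8 285.1 270.5] [-3.141e+00 -2.000e-03  2.450e-01] 19.21562171842743 [-0.6  0.2 -0.8]
```

View pics/scene_d.png

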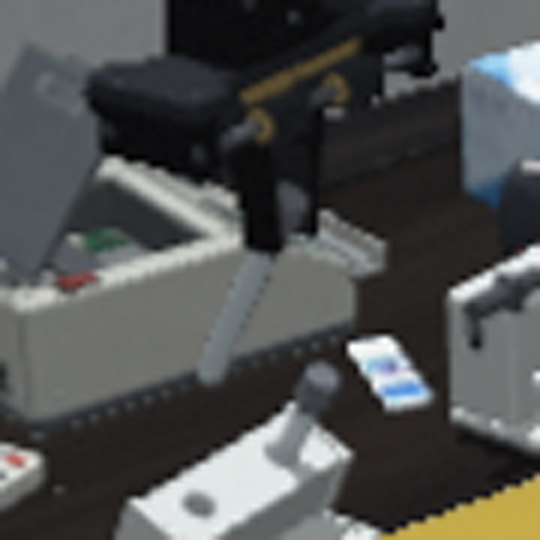

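The rod is out and still leaning, with its foot at zoom (210,372). I'll work out its lean and the approach to the cup.

```bash
python3 - <<'E'
from h import *
from station import robot
np.set_printoptions(precision=2,suppress=True)
S=cam("scene");o=robot.observe();p=o["tcp_pos"];yw=o["tool_rot"][2]
xt=np.array([np.cos(yw),np.sin(yw),0])
for th in (20,24,26,28,30):
    t=np.radians(th); f=p+127*(np.sin(t)*xt-[0,0,np.cos(t)])
    print(th,f,(proj(S,f)[0]-[165,130]+.5)*6-.5, (proj(S,p)[0]-[165,130]+.5)*6-.5)
E
```

```text
20 [545.56 295.16 149.96] [233.62 401.83] [281.25 215.29]
24 [553.53 297.15 153.28] [221.67 392.52] [281.25 215.29]
26 [557.43 298.13 155.15] [215.81 387.58] [281.25 215.29]
28 [561.26 299.08 157.17] [210.04 382.44] [281.25 215.29]
30 [565.03 300.02 159.32] [204.36 377.12] [281.25 215.29]
```

Emit:
play_rows(plan=[[[0,0,-20,0.065,15],[-4,15,0,0,15],[-4,40,0,0,15],[-4,40,0,0,15],[-4,40,0,0,15],[-5,40,0,0,15],[-5,40,0,0,15],[-5,40,0,0,15],[-5,40,0,0,15],[-4,40,0,0,15],[0,22,0,0,15],[0,0,10,0,15]]])

```text
t: 7.25
tcp_pos: [528.0, -78.7, 278.7]
tool_rot: [3.14, 0.001, 0.172]
wrist_force: [-0.4, 0.7, -0.4]
grip_width: 0.226
```

Emit:
play_rows(plan=[[[0,0,20,0,15],[0,0,25,0,15],[0,0,25,0,15],[0,0,13,0,15],[0,0,0,0,15],[0,0,0,0,15]]])

```text
t: 7.85
tcp_pos: [528.2, -73.1, 196.8]
tool_rot: [-3.141, -0.0, 0.181]
wrist_force: [-0.0, 0.1, -1.5]
grip_width: 0.223
```

```bash
python3 snap.py e scene 230 110 90 108; python3 snap.py e top 250 100 108 100
```

```text
5 [528.7 -73.3 197.5] [ 3.141e+00 -1.000e-03  1.800e-01] 19.366053526153728 [ 0.2 -0.3  0.4]
5 [528.9 -73.5 197.8] [ 3.141e+00 -2.000e-03  1.800e-01] 19.339541576990115 [ 0.3 -0.8 -0.3]
```

View pics/scene_e.png

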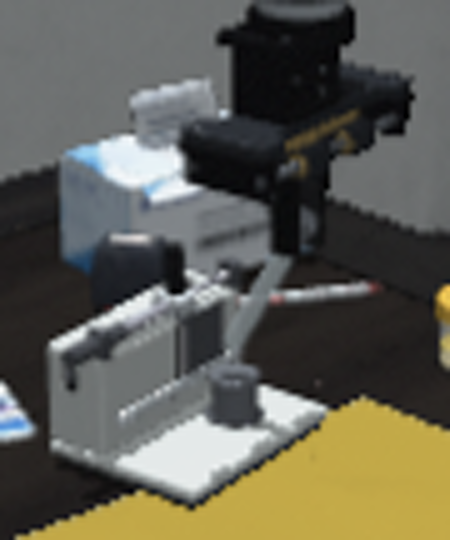

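View pics/top_e.png

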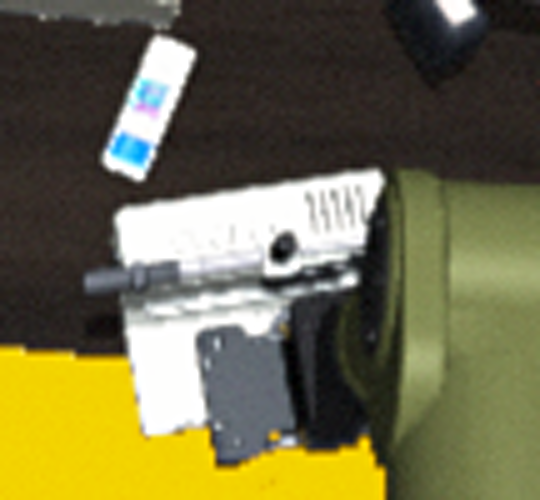

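```bash
python3 - <<'E'
import cv2,numpy as np
a=cv2.imread("pics/scene_raw.png")[175:205,265:292]
b=cv2.imread("pics/top_raw.png")[155:179,298:325]
from station import imaging
c=imaging.camera("scene")["img"][160:205,260:300,::-1]
cv2.imwrite("pics/zz.png",np.hstack([cv2.resize(i,None,fx=14,fy=14,interpolation=cv2.INTER_CUBIC)[:336] for i in (a,b)]))
cv2.imwrite("pics/zc.png",cv2.resize(c,None,fx=12,fy=12,interpolation=cv2.INTER_CUBIC))
E
```

```text
(no output)
```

View pics/zz.png

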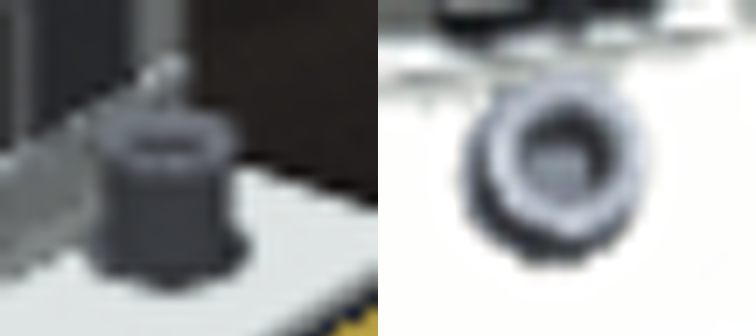

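View pics/zc.png

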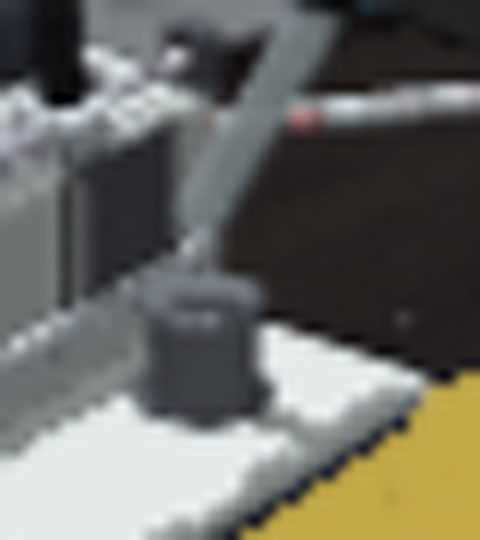

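```bash
python3 - <<'E'
from h import *
from station import robot
np.set_printoptions(precision=2,suppress=True)
S=cam("scene");T=cam("top");o=robot.observe();p=o["tcp_pos"];yw=o["tool_rot"][2]
xt=np.array([np.cos(yw),np.sin(yw),0])
Z=lambda X:(proj(S,X)[0]-[260,160]+.5)*12-.5
for L in (122,127):
  for th in (26,28,30):
    t=np.radians(th); f=p+L*(np.sin(t)*xt-[0,0,np.cos(t)])
    print(L,th,f,Z(f),Z(p+50*(np.sin(t)*xt-[0,0,np.cos(t)])))
m,sk=tri(S,(276.4,184.6),T,(310.6,165.65));print(m,sk,Z(m))
for h in (58,61,64): print(h,plane(S,(276.4,184.6),h),plane(T,(310.6,165.65),h))
E
```

```text
122 26 [581.25 -64.16  87.95] [209.78 225.73] [292.75  61.79]
122 28 [584.98 -63.48  89.88] [200.2 217.2] [288.69  58.25]
122 30 [588.64 -62.81  91.95] [190.81 208.37] [284.7   54.57]
127 26 [583.4  -63.76  83.46] [204.19 236.78] [292.75  61.79]
127 28 [587.29 -63.06  85.47] [194.24 227.91] [288.69  58.25]
127 30 [591.1  -62.37  87.62] [184.49 218.72] [284.7   54.57]
[584.98 -62.96  60.57] 2.266465569892927 [198.76 300.63]
58 [588.04 -67.39  58.  ] [586.18 -62.48  58.  ]
61 [583.53 -63.15  61.  ] [585.7  -62.09  61.  ]
64 [579.03 -58.91  64.  ] [585.22 -61.7   64.  ]
```

Emit:
play_rows(plan=[[[0,0,8,0,15],[0,0,8,0,15],[0,0,6,0,15],[0,0,4,0,15],[0,0,3,0,15],[0,0,3,0,15],[0,0,0,0,15]]], squeeze=10)

```text
t: 8.8
tcp_pos: [528.0, -73.7, 164.2]
tool_rot: [-3.142, 0.0, 0.18]
wrist_force: [0.4, 0.1, -0.9]
grip_width: 0.223
```

```bash
python3 snap.py f scene 250 130 60 77
```

```text
7 [528.1 -73.7 164.5] [ 3.142 -0.     0.18 ] 19.66156398816282 [-1.   0.3 -1. ]
```

View pics/scene_f.png

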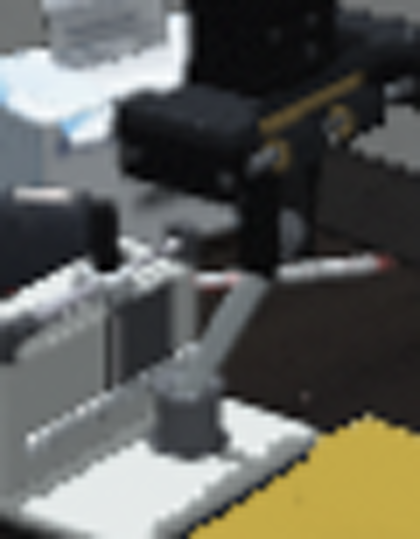

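Emit:
play_rows(plan=[[[0,0,3,0,15],[4,0,-1,0,15],[4,0,-2,0,15],[4,0,-1,0,15],[4,0,-2,0,15],[4,0,-1,0,15],[4,0,-1,0,15],[4,0,-1,0,15],[4,0,-1,0,15],[0,0,0,0,15]]])

```text
t: 9.85
tcp_pos: [560.1, -67.7, 171.6]
tool_rot: [-3.141, -0.001, 0.18]
wrist_force: [-0.6, -0.3, -0.6]
grip_width: 0.226
```

```bash
python3 snap.py g scene 250 130 60 77
```

```text
7 [559.8 -67.8 171.5] [-3.142 -0.     0.18 ] 19.89340363829111 [-0.8 -0.7  0.5]
```

View pics/scene_g.png

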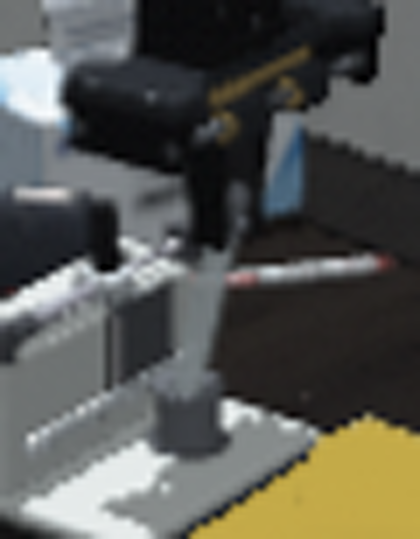

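The rod is pivoting upright with its foot caught in the mouth. I'll continue.

Emit:
play_rows(plan=[[[4,0,-1,0,15],[4,0,-1,0,15],[4,0,-1,0,15],[4,0,0,0,15],[4,0,0,0,15],[4,0,0,0,15],[2,0,0,0,15],[0,0,0,0,15]]])

```text
t: 10.7
tcp_pos: [585.3, -63.2, 174.4]
tool_rot: [-3.142, -0.0, 0.18]
wrist_force: [-0.6, -0.9, 0.6]
grip_width: 0.221
```

```bash
python3 snap.py h scene 250 130 60 77;  python3 snap.py h top 250 100 108 100
```

```text
7 [585.1 -63.2 174.4] [-3.141  0.     0.18 ] 19.67396577810481 [-0.9 -0.8  0.1]
5 [585.  -63.3 174.4] [-3.142  0.     0.18 ] 19.404159856258143 [-0.6 -0.8  0.4]
```

View pics/scene_h.png

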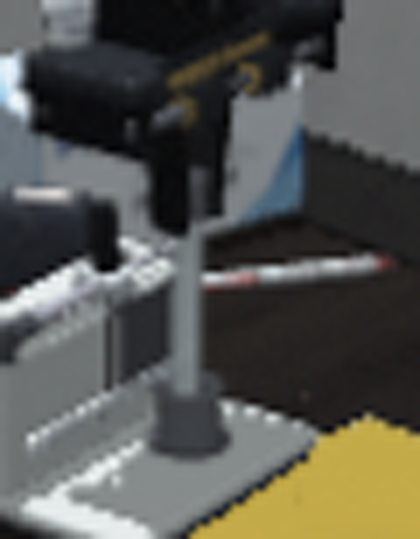

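View pics/top_h.png

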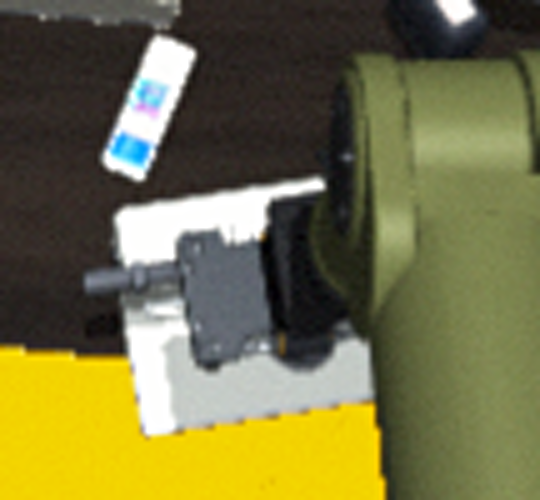

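Emit:
play_rows(plan=[[[0,0,3,0,15],[0,0,4,0,15],[0,0,4,0,15],[0,0,3,0,15],[0,0,2,0,15],[0,0,0,0,15]]])

```text
t: 11.4
tcp_pos: [584.8, -63.3, 158.0]
tool_rot: [-3.141, 0.001, 0.18]
wrist_force: [-0.4, -0.7, -0.3]
grip_width: 0.225
```

```bash
python3 snap.py i scene 250 130 60 77
```

```text
7 [584.9 -63.3 158.2] [-3.141e+00  1.000e-03  1.800e-01] 19.73844200107346 [ 0.  -1.2 -1.7]
```

View pics/scene_i.png

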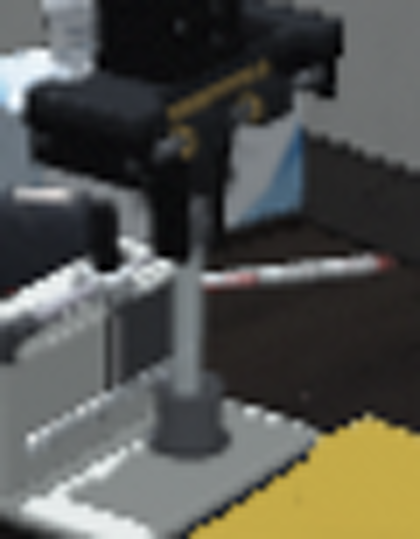

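Emit:
play_rows(plan=[[[0,0,2,0,15],[0,0,2,0,15],[0,0,2,0,15],[0,0,1,0,15],[0,0,1,0,15],[0,0,0,0,15],[0,0,0,0,15]]])

```text
t: 12.15
tcp_pos: [587.1, -63.5, 153.5]
tool_rot: [3.139, -0.005, 0.18]
wrist_force: [-0.3, -1.2, 10.2]
grip_width: 0.226
```

```bash
python3 snap.py j scene 250 130 60 77
```

```text
7 [587.1 -63.4 153.5] [ 3.139 -0.005  0.18 ] 19.949392668275074 [-2.  -1.4 10.7]
```

View pics/scene_j.png

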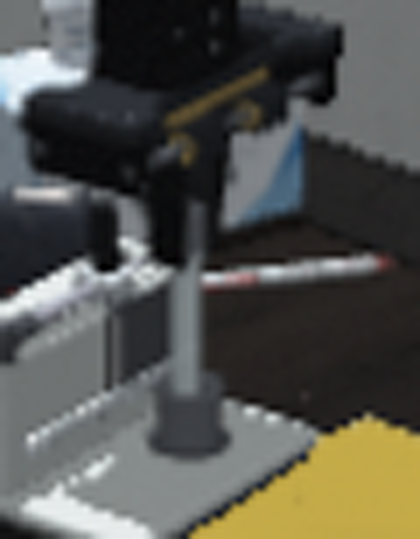

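Emit:
play_rows(plan=[[[0,0,-1,0,20],[0,0,0,0,34],[0,0,0,0,34],[0,0,0,0,34],[0,0,0,0,34]]])

```text
t: 12.7
tcp_pos: [584.8, -63.1, 151.0]
tool_rot: [-3.141, 0.001, 0.18]
wrist_force: [0.2, 0.4, 0.2]
grip_width: 0.384
```

```bash
python3 snap.py k scene 250 130 60 77
```

```text
7 [584.9 -63.1 151.1] [-3.141e+00  1.000e-03  1.800e-01] 33.539193961630644 [-0.1  0.5  0.2]
```

View pics/scene_k.png

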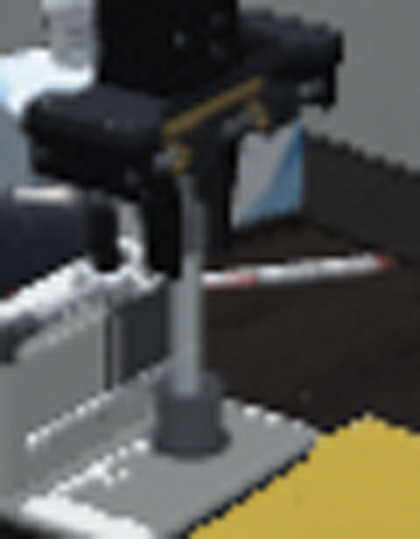

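Emit:
play_rows(plan=[[[0,0,-5,0,38],[0,0,-15,0,38],[0,0,-20,0,40],[0,0,-20,0,40],[0,0,0,0,40]]])

```text
t: 13.25
tcp_pos: [587.3, -63.2, 216.0]
tool_rot: [3.139, -0.007, 0.18]
wrist_force: [0.6, 0.7, 0.2]
grip_width: 0.459
```

```bash
python3 snap.py l scene 250 130 60 77; python3 snap.py l top 250 100 108 100; python3 - <<'E'
from h import *
S=cam("scene")
for z_ in (26.6,60.6,140.6,166.6): print(z_,(proj(S,[585,-62.9,z_])[0]-[250,130]+.5)*7-.5)
E
```

```text
7 [586.4 -63.3 214.1] [ 3.14  -0.004  0.18 ] 40.245342794480045 [ 0.   0.7 -0.4]
5 [585.5 -63.3 212.6] [ 3.141e+00 -2.000e-03  1.800e-01] 40.06464447378763 [-0.2 -0.1 -0.6]
26.6 [185.47087769 440.33666101]
60.6 [185.63515858 385.13743036]
140.6 [186.01556663 251.2513819 ]
166.6 [186.13703287 206.49118987]
```

View pics/scene_l.png

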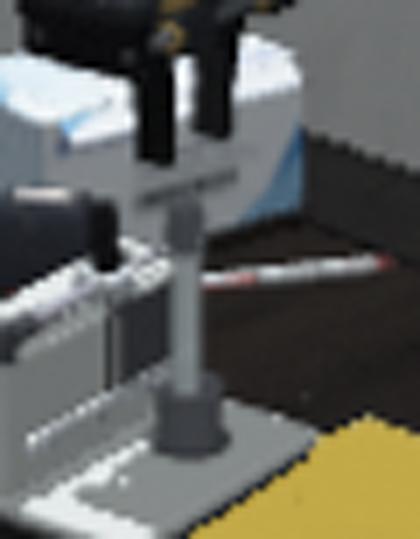

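View pics/top_l.png

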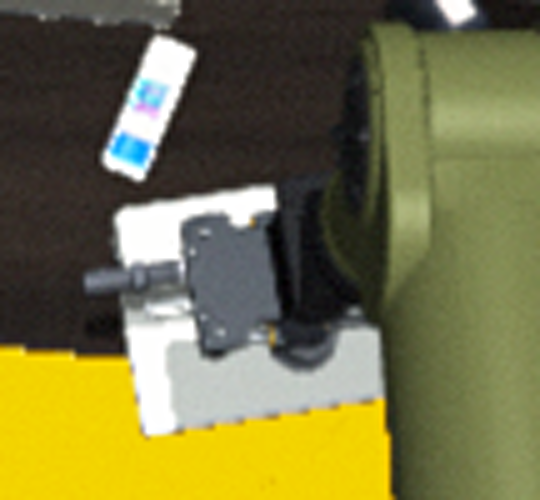

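The rod is standing. The cap spans zoom rows 200–252 at column about 186, against a predicted 206–251 at 186 for a foot on the floor. Next is the knob.

Emit:
play_rows(plan=[[[8,-4,0,0,40],[12,-5,0,0,40],[12,-6,0,0,40],[10,-5,0,0,40],[0,0,10,0,40],[0,0,0,0,40],[0,0,0,0,40]]])

```text
t: 14.1
tcp_pos: [622.2, -36.5, 200.6]
tool_rot: [-3.142, 0.002, 0.179]
wrist_force: [-1.0, -0.3, -0.1]
grip_width: 0.461
```

```bash
python3 snap.py m scene 240 120 60 77; python3 - <<'E'
from h import *
from station import robot
S=cam("scene");p=robot.observe()["tcp_pos"]
for z_ in (164.6,150.6): print(z_,(proj(S,[623,-36.5,z_])[0]-[240,120]+.5)*7-.5)
print((proj(S,p-[0,0,19])[0]-[240,120]+.5)*7-.5)
E
```

```text
7 [622.4 -36.6 201.1] [3.141e+00 1.000e-03 1.790e-01] 40.03666787595261 [-0.3  0.4 -0.1]
164.6 [171.88844004 273.07837879]
150.6 [172.13968915 297.10501916]
[172.34673252 242.26119014]
```

View pics/scene_m.png

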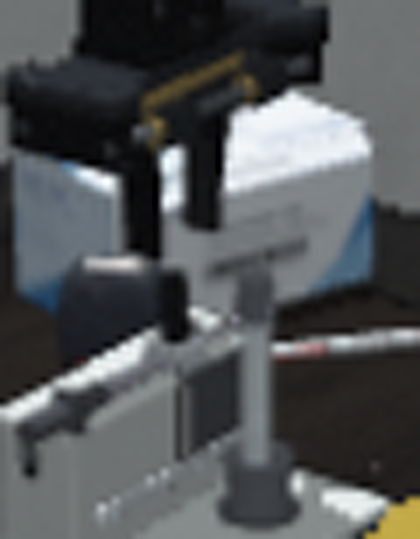

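The knob at column 173, row 270 is where predicted, centred between the fingers. I'll descend and pinch it.

Emit:
play_rows(plan=[[[0,0,12,0,40],[0,0,14,0,40],[0,0,12,0,40],[0,0,6,0,40],[0,0,3,0,40],[0,0,0,0,40]]])

```text
t: 14.8
tcp_pos: [622.6, -36.1, 153.9]
tool_rot: [-3.141, 0.001, 0.18]
wrist_force: [-0.3, -0.3, -0.4]
grip_width: 0.455
```

```bash
python3 snap.py n scene 240 120 60 77
```

```text
7 [622.9 -36.  154.5] [ 3.142 -0.     0.18 ] 39.97698843834444 [ 0.7 -0.7 -0.4]
```

View pics/scene_n.png

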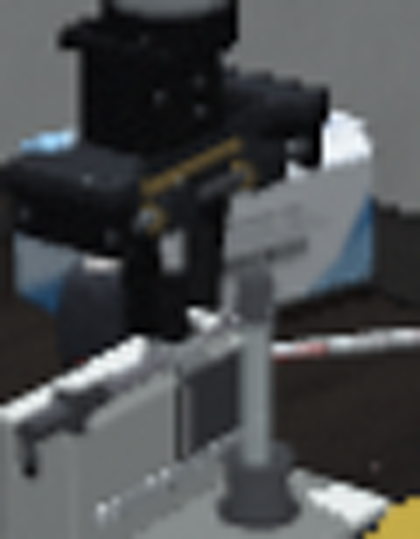

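Emit:
play_rows(plan=[[[0,0,0,0,10],[0,0,0,0,10],[0,0,0,0,10],[0,0,0,0,10],[0,0,0,0,10],[0,0,0,0,10]]], squeeze=25)

```text
t: 15.45
tcp_pos: [623.3, -37.8, 154.9]
tool_rot: [3.14, -0.001, 0.178]
wrist_force: [1.7, -3.1, 0.9]
grip_width: 0.162
```

```bash
python3 snap.py o scene 240 120 60 77;python3 - <<'E'
from station import robot
import cv2
from h import *
S=cam("scene")["img"][155:205,245:295,::-1]
cv2.imwrite("pics/blade0.png",cv2.resize(S,None,fx=11,fy=11,interpolation=cv2.INTER_CUBIC))
print(robot.observe())
E
```

```text
7 [623.3 -37.5 154.9] [ 3.14e+00 -1.00e-03  1.79e-01] 14.666114503262373 [ 1.9 -4.4  0.9]
{'t': 15.55, 'q': array([ 0.42537692,  0.36403621, -0.50650145,  1.61387191,  0.18705492,
        1.21104568, -1.5112657 ]), 'qvel': array([ 0.00011408, -0.00239536, -0.00355908,  0.00128566, -0.00370351,
        0.00072609,  0.00077362]), 'joint_torque': array([-2.44451031e+00, -4.52205634e+01, -7.55067050e+00, -2.79735893e+01,
       -1.41481429e+00,  2.13395082e-01, -4.51179250e-03]), 'tcp_pos': array([623.20583471, -37.25866454, 154.87639138]), 'tool_rot': array([ 3.14013698e+00, -7.08534611e-04,  1.78803544e-01]), 'wrist_force': array([ 1.49280674, -4.77149453,  1.64997402]), 'torque': array([-0.87532807, -0.29786887, -0.03118687]), 'grip_width': 0.1612580877653329}
```

View pics/blade0.png

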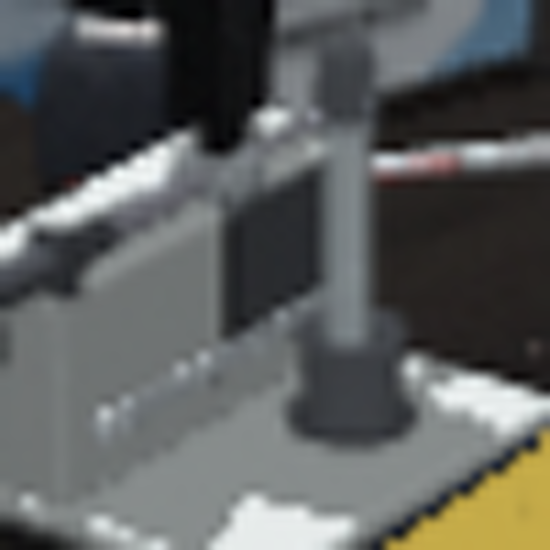

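Emit:
play_rows(plan=[[[0,-2,0,0,10],[0,-3,0,0,10],[0,-4,0,0,10],[0,-4,0,0,10],[0,-4,0,0,10],[0,-4,0,0,10],[0,-3,0,0,10],[0,-2,0,0,10],[0,0,0,0,10],[0,0,0,0,10],[0,0,0,0,10]]])

```text
t: 16.65
tcp_pos: [618.8, -12.9, 154.8]
tool_rot: [3.138, -0.001, 0.178]
wrist_force: [2.6, -6.5, 1.9]
grip_width: 0.16
```

```bash
python3 - <<'E'
from station import robot
import cv2
from h import *
for n,(x,y,w,h) in {"scene":(245,155,50,50),"top":(250,110,90,80)}.items():
    S=cam(n)["img"][y:y+h,x:x+w,::-1]
    cv2.imwrite(f"pics/p_{n}.png",cv2.resize(S,None,fx=550//w,fy=550//w,interpolation=cv2.INTER_CUBIC))
    o=robot.observe(); print(o["tcp_pos"],o["wrist_force"],o["grip_width"]*87)
E
```

```text
[618.77697973 -12.93294892 154.8662404 ] [ 2.35555648 -7.79619272  1.09824176] 14.28622772947178
[618.76291354 -12.92089471 154.84709579] [ 2.45400075 -7.62125033  1.41085   ] 14.075464287818892
```

View pics/p_scene.png

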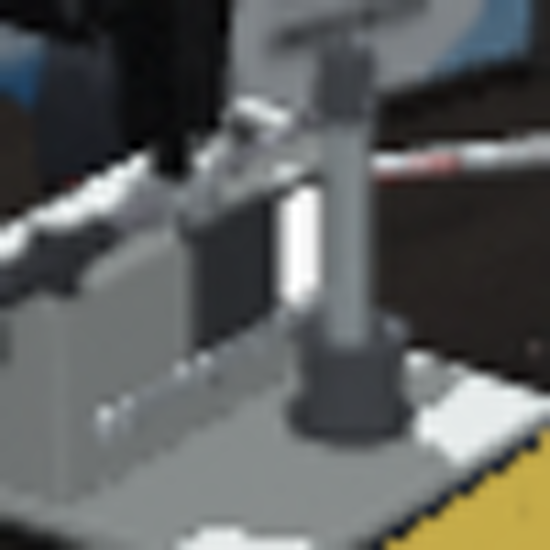

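View pics/p_top.png

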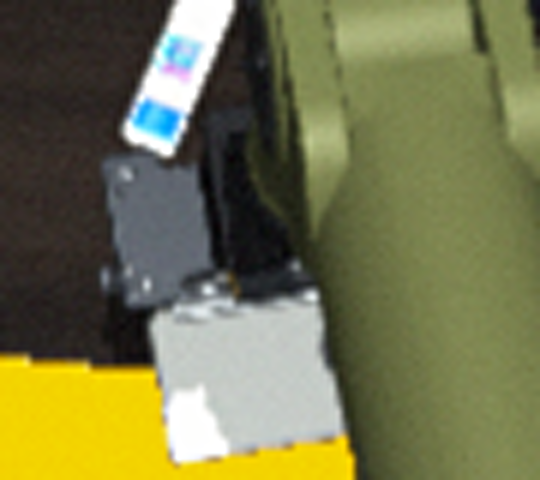

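```bash
python3 - <<'E'
from h import *
S=cam("scene"); yw=.18
xv=np.array([np.cos(yw),np.sin(yw),0]);yv=np.array([-np.sin(yw),np.cos(yw),0]);c=np.array([585,-62.9,26.6])
Z=lambda X:(proj(S,X)[0]-[245,155]+.5)*11-.5
for xx in (30,33,35):
  print(xx,[Z(c+xx*xv+s*yv+[0,0,55]).round(0) for s in (-4,0,4,23,25+23)])
E
```

```text
30 [array([285., 251.]), array([278., 254.]), array([272., 258.]), array([238., 277.]), array([194., 302.])]
33 [array([279., 248.]), array([272., 252.]), array([265., 256.]), array([232., 275.]), array([187., 299.])]
35 [array([274., 247.]), array([267., 251.]), array([260., 255.]), array([227., 273.]), array([183., 298.])]
```

```bash
python3 - <<'E'
import cv2,numpy as np
from h import *
from station import robot
a=cv2.imread("pics/scene_raw.png"); b=cam("scene")["img"][:,:,::-1]
cv2.imwrite("pics/cmp.png",np.hstack([cv2.resize(i[160:190,252:280],None,fx=14,fy=14,interpolation=cv2.INTER_CUBIC) for i in (a,b)]))
for r in (174,176,178,180):
    print(r,a[r,256:282].mean(1).astype(int)); print("   ",b[r,256:282].mean(1).astype(int))
o=robot.observe(); print(o["wrist_force"],o["tcp_pos"])
E
```

```text
174 [158 138 112 134 103 128 132 130 131  90  59  44  41  41  40  42  41  42
  69 101 106  93  51  32  32  30]
    [111 106  98  97 110  90 107 110  87  66  50  45  43  44 145 240 248 224
 126 117 128 127  85  44  35  34]
176 [ 89 115 122 130 133 143 122 117 109  53  80  56  41  39  40  40  41  42
  68 100 105  92  49  29  29  29]
    [ 93 122 130 132 136  80  53  46  44  43  43  45  44  43 144 240 248 224
 126 117 129 126  86  43  31  31]
178 [133 152 130 122 112 107 107 107 107  53  80  56  41  41  41  41  42  40
  68 100 106  91  50  34  32  33]
    [141 136 125 119 115 114  77  49  43  43  43  44  44  44 144 240 248 224
 126 117 129 128  85  44  35  36]
180 [110 108 107 107 107 107 107 107 107  53  79  55  40  40  40  41  41  41
  53 160 132 123  73  37  34  34]
    [116 113 113 113 112 113  78  49  43  44  44  45  44  43 144 240 248 224
 126 119 129 129  86  46  36  36]
[ 2.26946979 -8.30745905  2.11079474] [618.76593149 -12.91961721 154.84631143]
```

View pics/cmp.png

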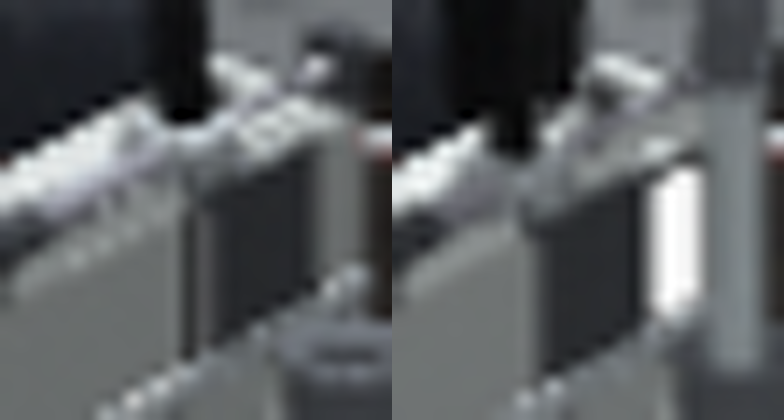

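The blade edge sits at raw column 270.0, against 274.05 when closed. That is 4.06 px, or about 26 mm. The force along the shutter is about 8.1 N, as expected at half travel. I'll hold still a little, take a last look, and hand in.

Emit:
play_rows(plan=[[[0,0,0,0,10],[0,0,0,0,10],[0,0,0,0,10],[0,0,0,0,10],[0,0,0,0,10],[0,0,0,0,10],[0,0,0,0,10],[0,0,0,0,10]]])

```text
t: 17.65
tcp_pos: [618.8, -13.0, 154.9]
tool_rot: [3.138, -0.001, 0.178]
wrist_force: [2.7, -7.3, 0.9]
grip_width: 0.163
```

```bash
python3 snap.py fin scene 160 110 180 150
```

```text
3 [618.8 -13.  154.9] [ 3.138e+00 -1.000e-03  1.780e-01] 13.791963929774349 [ 2.  -8.3  1.5]
```

View pics/scene_fin.png

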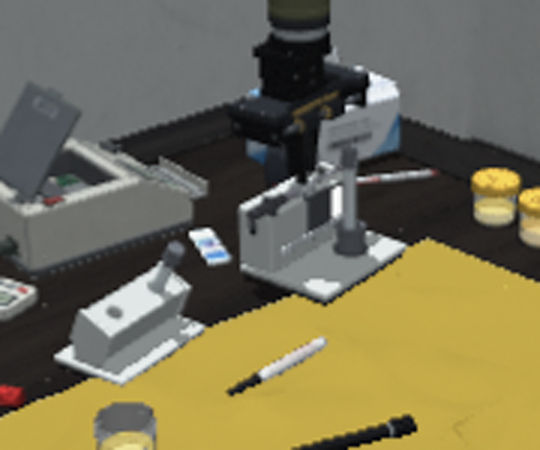

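The rod stands upright in the cup at (347,200) with the blade half open. The short rod is in the stand at (170,258), and the marker at (275,365) is undisturbed.

```bash
python3 -c "
from station import robot
print(robot.sign_off())"
```

```text
the job is handed in; nothing more can be done
None
```

I drew the long rod out of the stand along its axis and tipped it upright with its foot caught in the cup mouth. I pressed it to the floor (about 10 N upward felt) and let go. I then pinched the shutter knob, slid it about 25 mm, and handed in at about 17.7 s with the gripper still holding.

**Last checks:**
- **Rod:** the cap was within about 1 pixel (3 mm) of where it should appear with the foot on the floor. The arm hid the rod from the top camera, so this rests on the scene view and the contact force.
- **Shutter:** three of the readings agree with half travel: the blade edge moved about 26 mm, the tool moved about 25 mm, and the force along the shutter was about 8 N (8.1 N expected). Two disagree: the knob's distance from the cup axis gave about 23 mm, and the rise in force since the pinch gave only about 18 mm, which I put down to friction and a noisy force reading. I could not see the scale pointer.
- **Bystanders:** the short rod and the marker look unmoved in the last picture.

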